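Open the barrel polisher for loading

ROBOT

A 6-joint arm with a two-finger parallel gripper is mounted at the origin on the work surface. World frame = base frame: x ahead of the robot, y to its left, z up, the work surface at z = 0. Lengths are in m, angles in rad, forces in N, time in s.
With the tool pointing down it reaches from about 0.35 to 0.975 m from the base axis. Payload 4.9 kg.
Tool frame: the origin (TCP) lies at the very end of the fingers, on their centre line; the grasp point (between the pads) lies 19 mm behind it; x points along the fingers, z is the direction in which the jaws open and shut, and the axes are right-handed (so a half turn about x gives the same grasp; the last joint's range is limited). The gripper opens to 85 mm and grips with 20 to 120 N. Pads are 22 mm wide; open, the fingers measure 114 mm over their backs; the gripper's body (76 mm by 85 mm) begins 54 mm behind the grasp point. The pads swing forward as they close: fully open they stand 13 mm farther back than shut.
Start: joints at [1.063, 0.053, 1.613, -0, 1.476, -0.119], TCP at [0.237, 0.578, 0.231] pointing down, gripper open.
Joint ranges: [-3.01, 3.01], [-1.01, 2.22], [0.06, 2.58], [-1.02, 4.17], [0.09, 2.62], [-3.14, 3.14]. Speed limits (rad/s): [2.57, 2.57, 3.14, 3.14, 3.14, 3.14].

INTERFACE

Orientations are given as a rotation vector (axis times angle).
In Python, from cell import move_pose, line_to, set_joints, grip, pause, solve_ik, get_image, calibration, IKError, close_job, get_time_s, get_q, get_joint_velocities, get_effort, get_ee_pos, get_ee_rot, get_contact_force, get_ft_torque, get_finger_gap gives the robot as it stands. The module is installed in compiled form; this text tells all that it offers. Calls block until the motion is done:
- move_pose(position, orientation): joint-space move of the TCP to a pose.
- line_to(position, orientation=None, rate=0.15, guard=None): straight line of the TCP; orientation=None keeps the orientation; rate is the mean speed in m/s. With guard (N) it stops when the force on the tool has changed by that much, and returns True; else False.
- set_joints(angles): joint-space move.
- grip(opening, f_grip=None): opening from 0.0 (shut) to 1.0 (fully open); f_grip is the grip in N (None keeps the last); returns when the fingers have stopped.
- pause(seconds).
- solve_ik(position, orientation): joint angles nearest the present ones, or None.
- get_image(name): name is "side" or "top" or "wrist"; returns the picture (384x512x3 uint8, red, green, blue); there is no depth.
- calibration(name): a dict with "fx", "fy", "cx", "cy" (pixels), "R" (3x3) and "t" (3): a world point X has camera coordinates R X + t. Camera axes: x right, y down, z forward; pixel columns grow to the right and rows downward; lengths in m; the calibration is good to about 2 mm. A picture is of the moment at which its call begins: read the wrist's pose just before it. calibration takes no time and is no camera call; for the wrist camera it gives the pose at the moment of the call.
A pose or a line that the arm cannot do raises IKError and nothing moves.
- close_job(): hands the job in, once; it reports no verdict.
Readings, each from a call of its own:
- get_time_s(): time.
- get_q(): joint angles.
- get_joint_velocities(): joint speeds.
- get_effort(): joint torques, N m.
- get_ee_pos(): TCP position.
- get_ee_rot(): TCP orientation.
- get_contact_force(): force on the tool from outside, world axes, zero at the start.
- get_ft_torque(): the same for the moment, N m.
- get_finger_gap(): opening from 0.0 (shut) to 1.0 (fully open).
Only numpy, scipy, OpenCV 4.12 (cv2) and the standard library are available. Lean on these libraries where they do the work, as an engineer would, in place of code of your own. Each camera call takes 0.05 s, during which the arm holds its last target.

TASK

The barrel polisher has finished its run, but its speed slider is still up. Slide it right back to the stop end so the machine cannot start up while open, then lift the lid off the tilted barrel and set it gently down, flat with its grip bar up, in the steel drip tray. Leave the other things on the bench where they are.

Things in the scene. Friction and masses are not known exactly. Their poses are not given: they have to be found in the camera images.
- tumbler: barrel polisher, fixed: grey base 230 x 250 x 44 mm with a motor housing carrying the tilted barrel, and a control console along its right side (seen from the robot). Origin at bench height below the barrel; x is level, away from the robot, y left, z up. The base spans x -115..115, y -170..80 mm; the console is 70 mm wide, centred on y = -130, its flat top 75 mm above the bench
- barrel: hollow black rubber barrel, fixed, 120 mm in diameter, 135 mm long, its axis 35 degrees from vertical, mouth leaning to the tumbler's -x (towards the robot). Origin: centre of its closed lower end; z along the axis out of the mouth, y the tumbler's y. The mouth is a straight neck 92 mm in outer diameter from z = 112 mm to the rim at z = 135 mm
- lid: loose grey plastic cap, 108 mm in diameter, 120 to 260 g; its skirt goes 16 mm down over the neck with 2 mm of play; it only rests there. Origin: centre of the skirt's lower edge (z = 119 mm in the barrel's frame when on); z up through the grip. Top face at z = 21 mm; on it a straight grip bar 64 mm long (the lid's y, level and along the barrel's y at the start), 18 mm thick (its x), up to z = 54 mm
- speed (a joint): the speed slider in m: 0 = stop, at the end of the track nearest the robot; 0.09 = full speed, at the other end. It grows towards the tumbler's +x. It slides with about 2 N of friction, stays where it is left, and has a firm stop at either end
- speed_grip (a point): centre of the top of the slider's black grip, a block 26 mm along the track, 30 mm across and 26 mm high with its lower face 5 mm above the console's flat top (the point is 31 mm above the console's top). The track runs along the tumbler's x
- tray: stainless drip tray, fixed, open at the top, 160 (its x) x 180 (its y) x 20 mm high outside, walls and floor 3 mm. The origin is the centre of its underside, z up. It stands to the left or to the right of the tumbler
- board: flat black soldering board, fixed, 160 x 180 x 14 mm, on the other side of the tumbler from the tray; origin at the centre of its underside. Not needed
- wax: bar of beeswax, 85 x 45 x 18 mm, lying on the soldering board; origin at the centre of its underside. Leave it
- glass: green glass beaker, 76 mm in diameter, 115 mm high; origin at the centre of its underside. Leave it
- pot: white ceramic pot, open, 90 mm in diameter, 70 mm high; origin at the centre of its underside. Leave it
There are look-alikes about, which are no part of the job. What is shaped like the lid but turquoise or yellow is not meant.

How it is judged:
On the way, in this order (a step that is already met when the one before it is completed fails the run):
1. the speed slider is at the stop end (within 5 mm) while the lid is still on the barrel (value of joint speed below 0.005 m and distance between lid and barrel below 0.128 m), for 0.2 s.
2. the lid is held in the fingers, lifted clear of the barrel's neck (distance between lid and barrel above 0.15 m and contact force between lid and the fingers above 0.5 N and contact force between lid and barrel below 0.1 N), for 0.2 s.
At the end, for the whole second after the job is handed in: The speed slider is within 5 mm of its stop end; the lid lies at rest inside the drip tray, flat on its floor (within 4 degrees of level, within 5 mm of floor height), grip bar up (value of joint speed below 0.005 m and x of lid in the frame of tray between -0.035 and 0.035 m and y of lid in the frame of tray between -0.045 and 0.045 m and z of lid in the frame of tray between -0.002 and 0.008 m and angle between lid's own z axis and vertical below 0.07 rad and linear speed of lid below 0.02 m/s); the robot touches nothing.
It fails at once if the lid falls: it moves faster than 0.6 m/s while the fingers do not touch it (a drop of about 20 mm) (linear speed of lid above 0.6 m/s and contact force between lid and the fingers below 0.05 N).
It fails at once if the beaker, the pot or the beeswax is moved by more than 25 mm (distance of any of glass, pot, wax from where it was at the start of the episode above 0.025 m).
It also fails if it takes over 50 s, if anything falls off the work surface, if the arm or the gripper's body presses on something with over 40 N, if the wrist force passes 120 N, or if a joint passes its speed limit or range.

## Working session

There is one attempt and no reset: what is moved stays moved. The work goes in short steps, each a Python script; the robot and the scene stay as the last script left them, time stands still between calls to the robot, and variables do not carry over. Pictures are saved under pics/ and viewed, and the job is handed in when it is done.

```bash
mkdir -p pics; python3 - <<'E'
from cell import *
import cv2
for n in ["side","top","wrist"]:
    c=calibration(n); print(n,c)
    cv2.imwrite(f"pics/{n}0.png",get_image(n)[:,:,::-1])
print(get_time_s(),get_ee_rot(),get_finger_gap())
E
```

```text
side {'fx': 380.11299319484834, 'fy': 380.11299319484834, 'cx': 254.2895811121337, 'cy': 196.81381586520615, 'R': array([[ 0.97670234, -0.21436214,  0.01007028],
       [-0.13388565, -0.64535583, -0.75205751],
       [ 0.16771157,  0.73318806, -0.65902056]]), 't': array([-0.56670688,  0.19875042,  1.12069097])}
top {'fx': 362.9883648645412, 'fy': 362.9883648645412, 'cx': 255.9831913430125, 'cy': 195.0098284637395, 'R': array([[ 0.0251033 , -0.99968349,  0.00165911],
       [-0.97428305, -0.02483714, -0.2239546 ],
       [ 0.22392493,  0.00400555, -0.97459816]]), 't': array([-0.02554641,  0.59408754,  0.94603283])}
wrist {'fx': 268.4782839372634, 'fy': 268.4782839372634, 'cx': 257.957246120497, 'cy': 189.65626875158028, 'R': array([[ 0.37864321,  0.92553952, -0.00243197],
       [ 0.87486014, -0.35704994,  0.32731495],
       [ 0.30207459, -0.12606322, -0.94491217]]), 't': array([-0.62404053, -0.04442083,  0.38065334])}
0.15 [-0.91901481  1.36992265  0.91779798] 1.0023547230366334
```

View pics/side0.png

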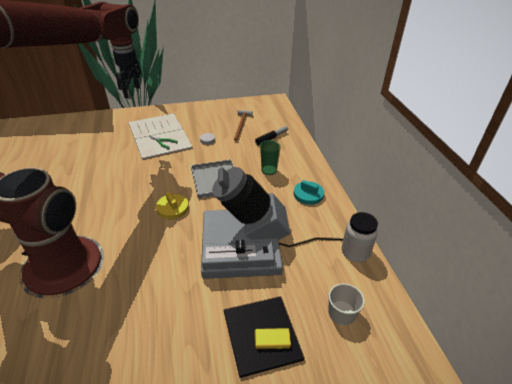

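View pics/top0.png

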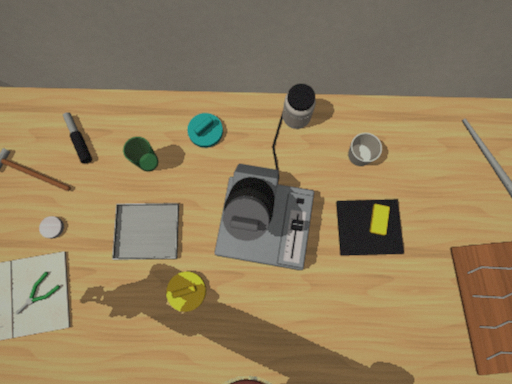

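View pics/wrist0.png

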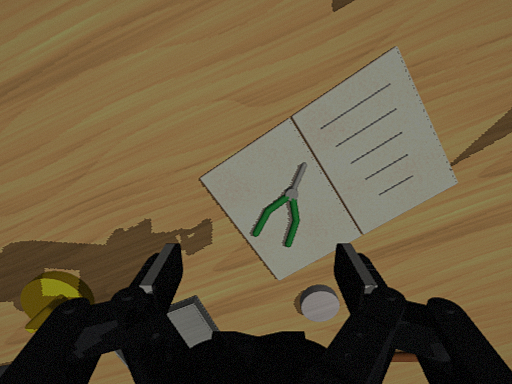

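The side and top views show the tray left of the tumbler (top px ~147,231). The tumbler is at ~(265,220), slider knob ~(297,225), and lid bar ~(246,226). The yellow look-alike is at (186,291), the turquoise one at (205,130), and the board is on the right. I'll zoom in next.

```bash
python3 - <<'E'
import cv2
a=cv2.imread("pics/top0.png")
cv2.imwrite("pics/topz1.png",cv2.resize(a[155:280,200:325],(750,600)[:1]+(750,) and (600,600),interpolation=cv2.INTER_CUBIC))
cv2.imwrite("pics/topz2.png",cv2.resize(a[190:270,100:200],(750,600),interpolation=cv2.INTER_CUBIC))
a=cv2.imread("pics/side0.png")
cv2.imwrite("pics/sidez1.png",cv2.resize(a[155:285,180:310],(600,600),interpolation=cv2.INTER_CUBIC))
E
```

```text
(no output)
```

View pics/topz1.png

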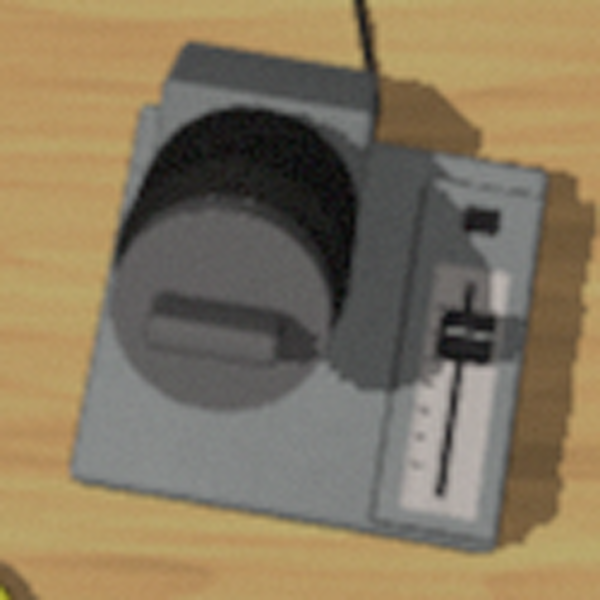

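View pics/topz2.png

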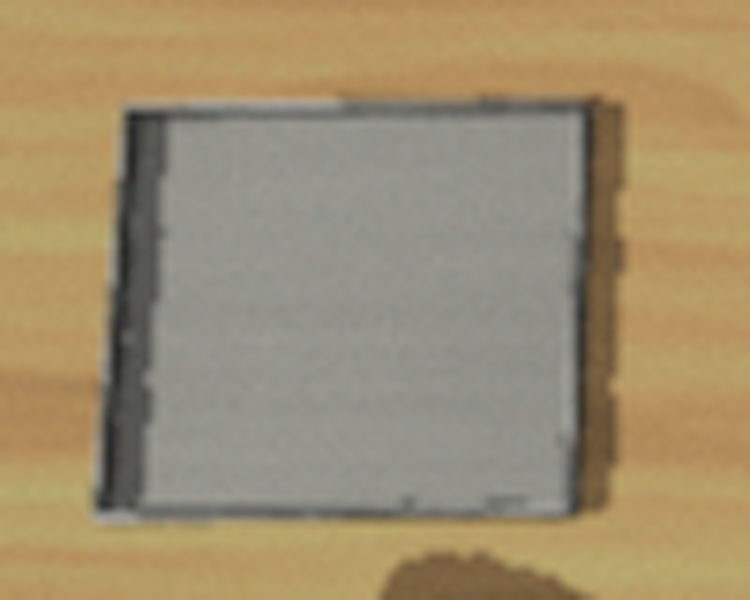

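View pics/sidez1.png

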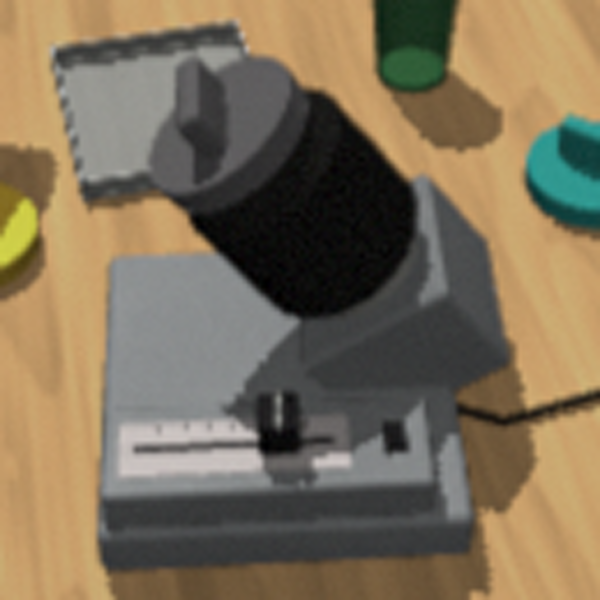

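The zoomed crops show the slider at mid-to-far track (topz1 px 465,337), with the track end nearest the robot at (440,495). The tray is clear of other things. I'll take a wrist view above the tumbler and one above the tray.

```bash
cat > h.py <<'E'
from cell import *
import numpy as np, cv2
from scipy.spatial.transform import Rotation as Rn
def ray(c,p):
    d=np.array([(p[0]-c["cx"])/c["fx"],(p[1]-c["cy"])/c["fy"],1.])
    R=np.array(c["R"]); return -R.T@np.array(c["t"]), R.T@d
def onz(c,p,z):
    o,d=ray(c,p); return o+d*(z-o[2])/d[2]
def proj(c,X):
    v=np.array(c["R"])@np.array(X)+c["t"]; return np.array([c["fx"]*v[0]/v[2]+c["cx"],c["fy"]*v[1]/v[2]+c["cy"]])
def down(yaw):  # x down, jaw (z) direction at yaw
    z=np.array([np.cos(yaw),np.sin(yaw),0]); x=np.array([0,0,-1.]); y=np.cross(z,x)
    return Rn.from_matrix(np.c_[x,y,z]).as_rotvec()
def fr(x,z):
    x=np.array(x,float);x/=np.linalg.norm(x); z=np.array(z,float); z-=x*(x@z); z/=np.linalg.norm(z)
    return Rn.from_matrix(np.c_[x,np.cross(z,x),z]).as_rotvec()
E
python3 - <<'E'
from h import *
t=calibration("top")
def z1(u,v): return (200+u/4.8,155+v/4.8)
def z2(u,v): return (100+u/7.5,190+v/7.5)
for n,p,z in [("NL",(72,478),.044),("knob",(465,337),.106),("trk0",(440,495),.075),("trk1",(470,285),.075),("conNR",(492,550),.044)]:
    print(n,onz(t,z1(*p),z))
for p in [(127,103),(597,97),(575,515),(95,515)]: print("tray",onz(t,z2(*p),.02))
Rw=Rn.from_rotvec(get_ee_rot()).as_matrix(); print(Rw)
c=calibration("wrist"); o=-c["R"].T@c["t"]; print(o, Rw.T@(o-get_ee_pos()), c["R"]@Rw)
E
```

```text
NL [0.42877499 0.09817631 0.044     ]
knob [ 0.50686033 -0.12035219  0.106     ]
trk0 [ 0.42272643 -0.10992102  0.075     ]
trk1 [ 0.54134807 -0.12666202  0.075     ]
conNR [ 0.39434644 -0.14260043  0.044     ]
tray [0.56910948 0.3932485  0.02      ]
tray [0.57611649 0.21131179 0.02      ]
tray [0.41616963 0.20800327 0.02      ]
tray [0.41163984 0.38777033 0.02      ]
[[-8.09495763e-04 -9.25363859e-01  3.79079243e-01]
 [-1.43220398e-03  3.79080052e-01  9.25362774e-01]
 [-9.99998647e-01  2.06158444e-04 -1.63217349e-03]]
[0.16018569 0.60973702 0.37285929] [-0.14251472  0.08286248  0.00021269] [[ 5.42279741e-04  4.69963873e-04  9.99999743e-01]
 [-3.27540536e-01 -9.44836923e-01  6.21657976e-04]
 [ 9.44836972e-01 -3.27540789e-01 -3.58433703e-04]]
```

```bash
python3 - <<'E'
from h import *
import pickle
d={}
for i,(p) in enumerate([(.40,.25,.40),(.41,.06,.42),(.41,-.08,.42)]):
    move_pose(p,down(np.radians(82))); pause(.2)
    c=calibration("wrist"); im=get_image("wrist"); d[i]=(c,im)
    cv2.imwrite(f"pics/w{i}.png",im[:,:,::-1])
pickle.dump(d,open("d.pkl","wb")); print(get_q(),get_time_s())
E
```

```text
[-3.68801387e-01 -4.89521172e-01  1.76601411e+00  1.84921950e-04
  1.86477568e+00 -1.80220282e+00] 3.8
```

View pics/w0.png

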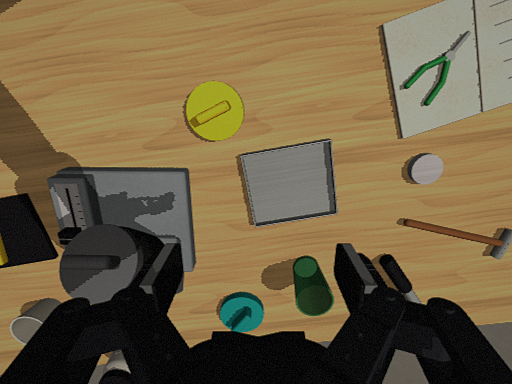

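View pics/w1.png

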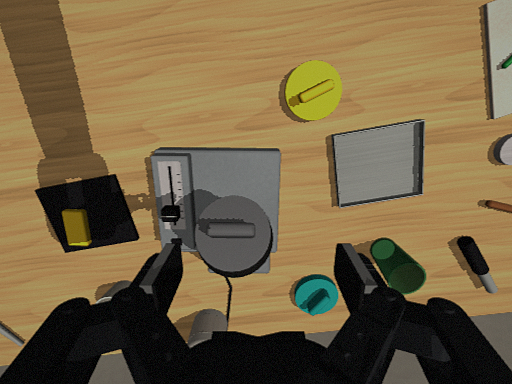

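View pics/w2.png

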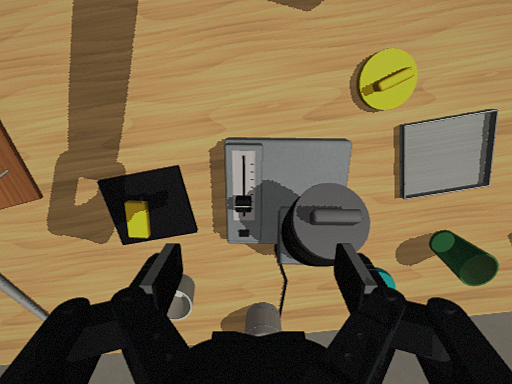

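Three clean wrist views. In w1 the lid disc is at about (234,232), bar (231,230), slider grip (170,213) and tray (378,165). In w2 the lid is at (325,223) and the slider at (242,203). I'll zoom in for precise corners.

```bash
python3 - <<'E'
import cv2
a=cv2.imread("pics/w1.png");b=cv2.imread("pics/w2.png")
def z(im,x,y,w,h,n): 
    o=cv2.resize(im[y:y+h,x:x+w],(w*5,h*5),interpolation=cv2.INTER_CUBIC)
    for i in range(0,w,20): cv2.putText(o,str(x+i),(i*5,10),0,.35,(0,0,255)); cv2.line(o,(i*5,12),(i*5,20),(0,0,255))
    for i in range(0,h,20): cv2.putText(o,str(y+i),(0,i*5+4),0,.35,(0,0,255))
    cv2.imwrite(n,o)
z(a,145,140,140,120,"pics/z1.png"); z(b,220,130,155,120,"pics/z2.png"); z(a,325,110,110,105,"pics/z3.png")
E
```

```text
(no output)
```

View pics/z1.png

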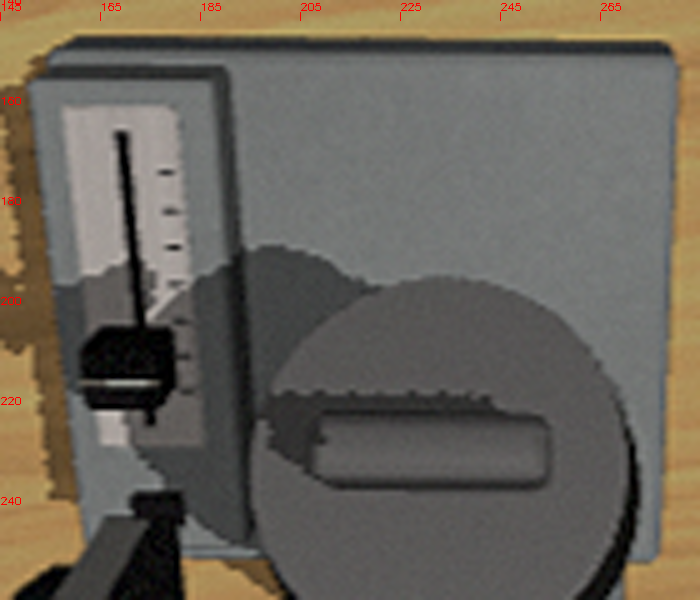

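View pics/z2.png

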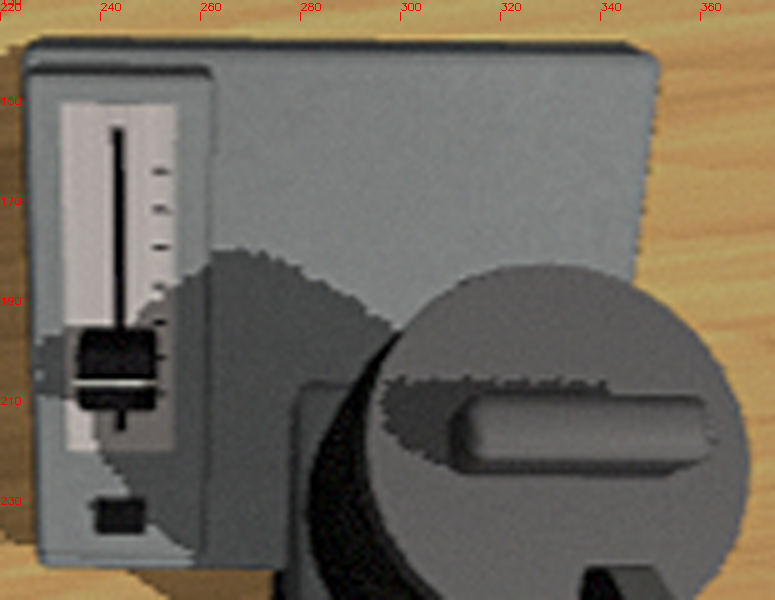

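View pics/z3.png

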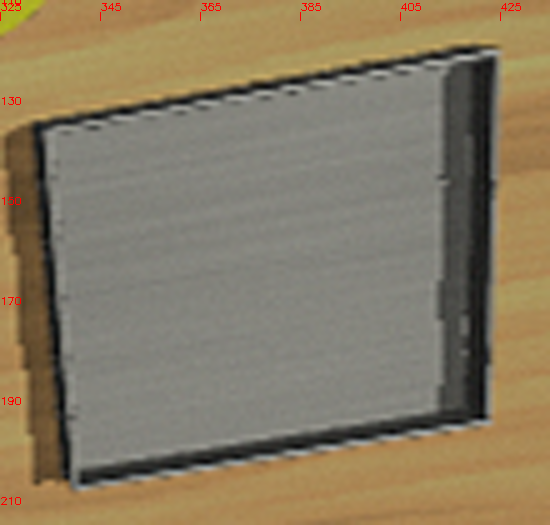

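```bash
python3 - <<'E'
from h import *
import pickle
d=pickle.load(open("d.pkl","rb")); c1,c2=d[1][0],d[2][0]; t=calibration("top")
p1=lambda u,v:(145+u/5-.4,140+v/5-.4)
p2=lambda u,v:(220+u/5-.4,130+v/5-.4)
p3=lambda u,v:(325+u/5-.4,110+v/5-.4)
pt=lambda u,v:(200+u/4.8-.4,155+v/4.8-.4)
def tri(L):
    A=0;b=0
    for c,p in L:
        o,v=ray(c,p); v/=np.linalg.norm(v); P=np.eye(3)-np.outer(v,v); A=A+P;b=b+P@o
    X=np.linalg.solve(A,b); return X,[np.round(proj(c,X)-p,1) for c,p in L]
np.set_printoptions(precision=4,suppress=True)
print("slot near",onz(c1,p1(122,132),.075),onz(c2,p2(118,128),.075))
print("slot far",onz(c1,p1(151,425),.075),onz(c2,p2(122,430),.075))
print("grip",tri([(c1,p1(125,383)),(c2,p2(115,382))]),onz(c1,p1(125,383),.106),onz(c2,p2(115,382),.106))
print("con near L/R",onz(c2,p2(28,75),.075),onz(c2,p2(212,75),.075),"base nearL",onz(c1,p1(672,55),.044),onz(c2,p2(655,58),.044))
print("bar",tri([(c1,p1(435,447)),(c2,p2(592,428))]))
print("bar w/ top",tri([(c1,p1(435,447)),(c2,p2(592,428)),(t,pt(212,340))]))
print("barL end",tri([(c1,p1(550,447)),(c2,p2(712,428))])," R",tri([(c1,p1(322,447)),(c2,p2(475,428))]))
for p in [(36,126),(497,48),(489,421),(73,488)]: print("tray",onz(c1,p3(*p),.02))
E
```

```text
slot near [ 0.426  -0.1088  0.075 ] [ 0.4254 -0.1087  0.075 ]
slot far [ 0.5457 -0.1267  0.075 ] [ 0.5459 -0.1259  0.075 ]
grip (array([ 0.5163, -0.1228,  0.0982]), [array([-0. , -0.3]), array([0. , 0.3])]) [ 0.5136 -0.1195  0.106 ] [ 0.5126 -0.1218  0.106 ]
con near L/R [ 0.4016 -0.1381  0.075 ] [ 0.4107 -0.0719  0.075 ] base nearL [0.4314 0.0991 0.044 ] [0.4327 0.0976 0.044 ]
bar (array([0.4864, 0.0152, 0.2444]), [array([-0. , -0.1]), array([0. , 0.1])])
bar w/ top (array([0.4836, 0.0148, 0.2487]), [array([-1. , -0.4]), array([ 0.5, -0.4]), array([-0.2, -0.5])])
barL end (array([0.4897, 0.0454, 0.2462]), [array([-0., -0.]), array([0., 0.])])  R (array([ 0.4829, -0.0147,  0.2432]), [array([-0. , -0.1]), array([0. , 0.1])])
tray [0.419  0.2083 0.02  ]
tray [0.4133 0.3887 0.02  ]
tray [0.5712 0.3952 0.02  ]
tray [0.5781 0.2169 0.02  ]
```

```bash
cat >> h.py <<'E'
YT=np.radians(-8.3)
xt=np.array([np.cos(YT),np.sin(YT),0]); yt=np.array([-np.sin(YT),np.cos(YT),0]); zt=np.array([0,0,1.])
A35=np.radians(35)
za=-np.sin(A35)*xt+np.cos(A35)*zt; xa=np.cos(A35)*xt+np.sin(A35)*zt
BT=np.array([.485,.015,.246]); LID=BT-.054*za
E
cat > ov.py <<'E'
from h import *
import pickle
d=pickle.load(open("d.pkl","rb"))
def draw(c,im,x,y,w,h,k,n):
    o=cv2.resize(im[y:y+h,x:x+w,::-1],(w*k,h*k),interpolation=cv2.INTER_CUBIC)
    f=lambda X:tuple(int(v) for v in ((proj(c,X)-[x,y]+.5)*k))
    th=np.linspace(0,2*np.pi,60)
    P=[f(LID+.021*za+.054*(np.cos(a)*xa+np.sin(a)*yt)) for a in th]
    cv2.polylines(o,[np.array(P)],True,(0,255,0),1)
    P=[f(BT+i*.009*xa+j*.032*yt) for i,j in [(1,1),(1,-1),(-1,-1),(-1,1)]]
    cv2.polylines(o,[np.array(P)],True,(0,0,255),1)
    cv2.imwrite(n,o)
draw(d[1][0],d[1][1],190,180,100,100,4,"pics/o1.png")
draw(d[2][0],d[2][1],280,170,100,100,4,"pics/o2.png")
draw(calibration("top"),cv2.imread("pics/top0.png")[:,:,::-1],210,170,80,80,5,"pics/o3.png")
draw(calibration("side"),cv2.imread("pics/side0.png")[:,:,::-1],205,160,70,70,5,"pics/o4.png")
a=[cv2.resize(cv2.imread(f"pics/o{i}.png"),(380,290) if 0 else (300,300)) for i in (1,2,3,4)]
cv2.imwrite("pics/oa.png",np.vstack([np.hstack(a[:2]),np.hstack(a[2:])]))
E
python3 ov.py
```

```text
(no output)
```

View pics/oa.png

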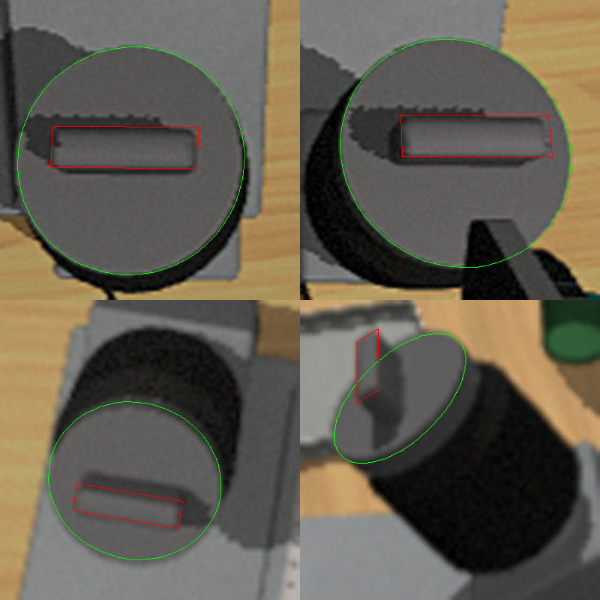

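The projected lid circle and bar outline match all four views to within 1–2 mm. The slider comes first: grasp the grip across the track and draw it to the stop with a guard.

```bash
python3 - <<'E'
from h import *
np.set_printoptions(precision=4,suppress=True)
for y in (YT,YT+np.pi): print(solve_ik((.513,-.1215,.33),down(y)))
o=min((down(YT),down(YT+np.pi)),key=lambda o:abs(solve_ik((.513,-.1215,.33),o)[5]))
move_pose((.513,-.1215,.33),o); grip(.65,30)
line_to((.513,-.1215,.12)); print(line_to((.513,-.1215,.086),rate=.06,guard=8),get_ee_pos())
grip(0.0,25); print("gap",get_finger_gap()*85,get_contact_force())
p=np.array([.513,-.1215,.086])
hit=line_to(p-.09*xt,rate=.06,guard=10)
print(hit,get_ee_pos(),np.dot(get_ee_pos()-p,xt),get_contact_force(),get_time_s())
cv2.imwrite("pics/t1.png",get_image("top")[:,:,::-1])
E
python3 -c "
import cv2
a=cv2.imread('pics/t1.png');cv2.imwrite('pics/t1z.png',cv2.resize(a[155:280,200:325],(600,600),interpolation=2))"
```

```text
[-0.3738 -0.2218  1.7091 -0.      1.6544 -0.2289]
[-0.3738 -0.2218  1.7091 -0.      1.6544  2.9127]
False [ 0.5131 -0.1215  0.0859]
gap 24.936480296021678 [-1.7416  0.9121  3.49  ]
True [ 0.4395 -0.1107  0.0868] -0.07430290149881326 [ 3.2713 -0.6158  0.3598] 9.3833
```

View pics/t1z.png

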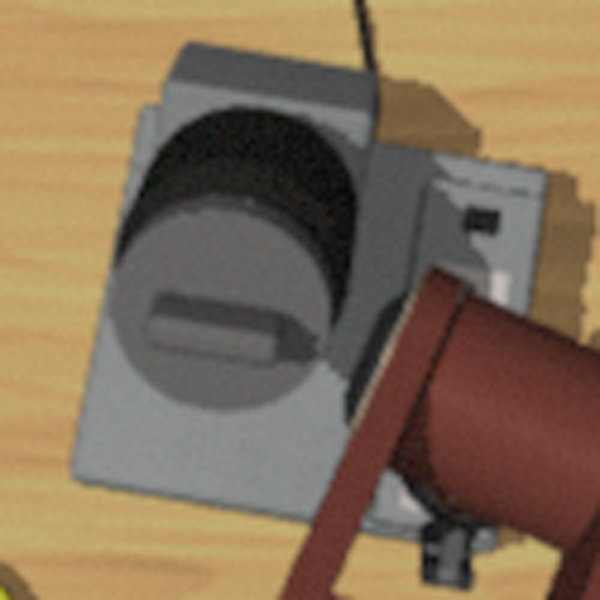

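The slider hit the stop after 74 mm (73 expected). I'll release it and check.

```bash
python3 - <<'E'
from h import *
np.set_printoptions(precision=4,suppress=True)
print(get_ee_pos()); grip(.65); p=np.array(get_ee_pos())
line_to(p+[0,0,.15],rate=.2)
pre=LID+.13*za
for s in (1,-1):
    print(solve_ik(pre,fr(-za,s*xa)),solve_ik(LID+.027*za,fr(-za,s*xa)))
move_pose((.36,-.06,.36),get_ee_rot()); pause(.1)
cv2.imwrite("pics/t2.png",get_image("top")[155:280,200:325,::-1].repeat(4,0).repeat(4,1))
print(get_time_s())
E
```

```text
[ 0.4395 -0.1107  0.0867]
[-0.1062 -0.9194  2.2686 -0.024   1.182   0.0408] [-0.113  -0.6895  2.2906 -0.0228  0.9299  0.0398]
[-0.1062 -0.9194  2.2686 -0.024   1.182  -3.1008] [-0.113  -0.6895  2.2906 -0.0228  0.9299 -3.1018]
11.55
```

View pics/t2.png

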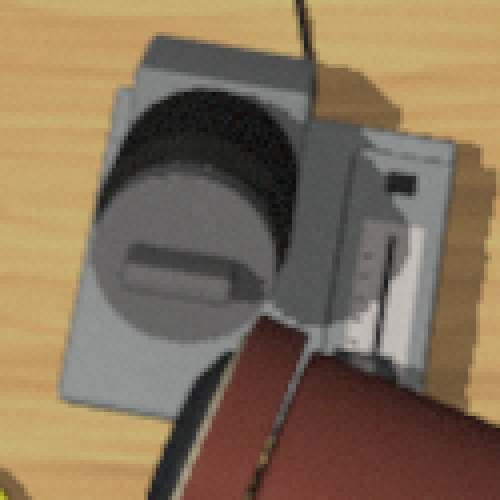

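The slot is now clear over its far portion and the grip is at the near end (~365,365), partly hidden. I'll move to the lid pre-grasp and check again.

```bash
python3 - <<'E'
from h import *
o=fr(-za,xa)
move_pose(LID+.13*za,o); pause(.1)
a=get_image("side")[140:290,150:320,::-1]; cv2.imwrite("pics/s3.png",cv2.resize(a,None,fx=4,fy=4,interpolation=2)[:600])
a=get_image("top")[155:280,200:325,::-1]; cv2.imwrite("pics/t3.png",cv2.resize(a,None,fx=4,fy=4,interpolation=2))
E
```

```text
(no output)
```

View pics/s3.png

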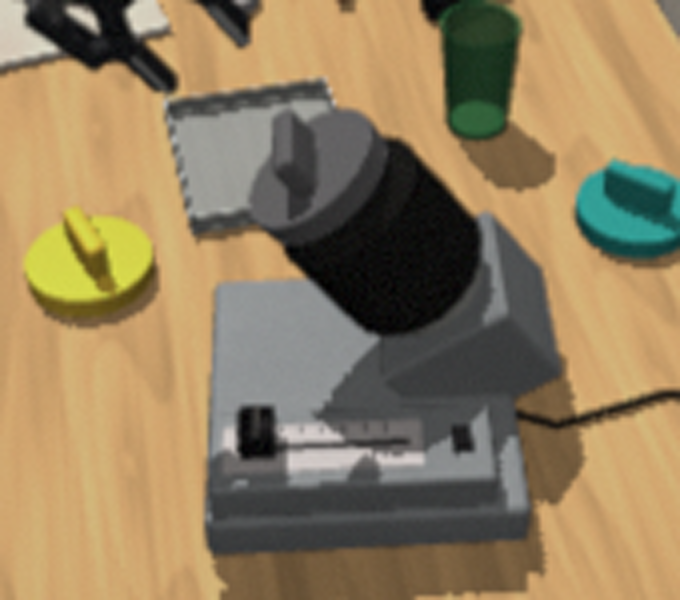

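View pics/t3.png

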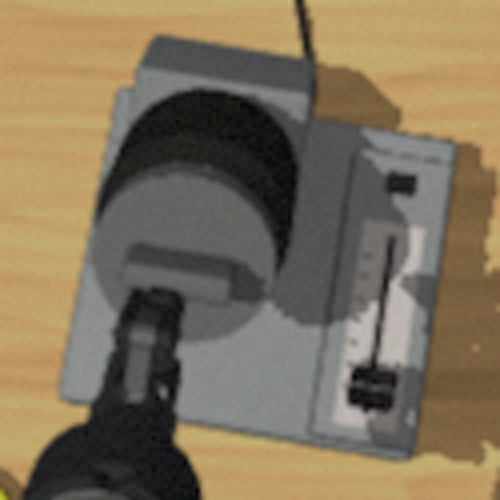

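The slider grip now sits at the robot-side end of the track (t3 ~370,388) and the lid is still on. Next I descend along the lid axis and grip.

```bash
python3 - <<'E'
from h import *
np.set_printoptions(precision=4,suppress=True)
print(line_to(LID+.060*za,rate=.12), get_contact_force())
print(line_to(LID+.028*za,rate=.04,guard=6), get_ee_pos(), (np.array(get_ee_pos())-LID)@za, get_contact_force())
grip(0.0,60); print("gap mm",get_finger_gap()*85,get_contact_force(),get_time_s())
a=get_image("side")[140:290,150:320,::-1]; cv2.imwrite("pics/s4.png",cv2.resize(a,None,fx=4,fy=4,interpolation=2)[:600])
E
```

```text
False [0.0569 0.552  0.6017]
False [0.4999 0.0129 0.2249] 0.028140014942970457 [-0.6535  0.7862 -0.6044]
gap mm 16.941649273596035 [-4.3943 -0.1743  1.356 ] 14.5167
```

View pics/s4.png

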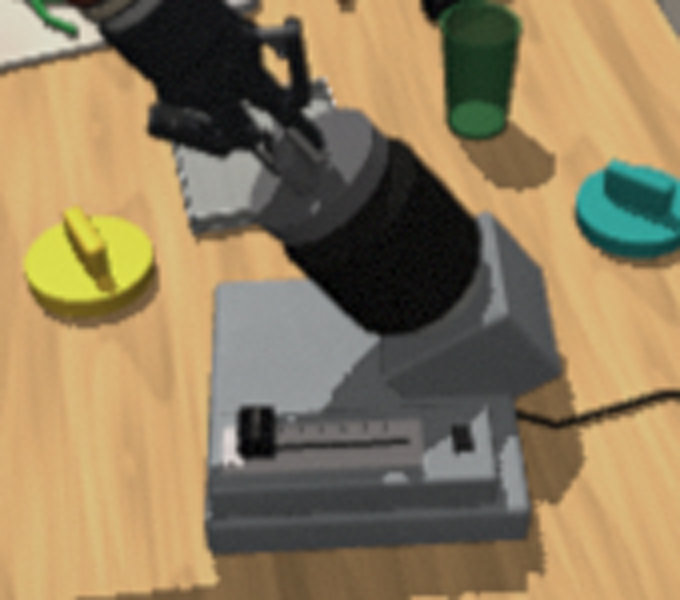

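The fingers hold the bar (gap ≈17 mm of an 18 mm bar). I'll lift along the axis.

```bash
python3 - <<'E'
from h import *
np.set_printoptions(precision=4,suppress=True)
p=np.array(get_ee_pos())
line_to(p+.03*za,rate=.05); print(get_contact_force(),get_finger_gap()*85)
line_to(p+.075*za,rate=.1); pause(.3); print(get_contact_force(),get_finger_gap()*85,get_time_s())
o=down(YT)
q=p+.075*za
for P in [q+[0,0,.03],(.47,.18,.32),(.4945,.301,.15),(.4945,.301,.03)]: print(solve_ik(P,o))
a=get_image("side")[100:250,150:320,::-1]; cv2.imwrite("pics/s5.png",cv2.resize(a,None,fx=4,fy=4,interpolation=2)[:600])
E
```

```text
[ 0.0226 -0.2314 -1.9209] 17.450596445109294
[-0.1405  0.863  -1.6629] 17.196239332032487 16.225
[-0.1211 -0.3968  1.8689 -0.      1.6695  0.0237]
[ 0.2178 -0.2796  1.7731  0.      1.6481  0.3626]
[0.4183 0.0075 1.798  0.     1.3361 0.5631]
[0.4183 0.1541 1.8635 0.     1.124  0.5631]
```

View pics/s5.png

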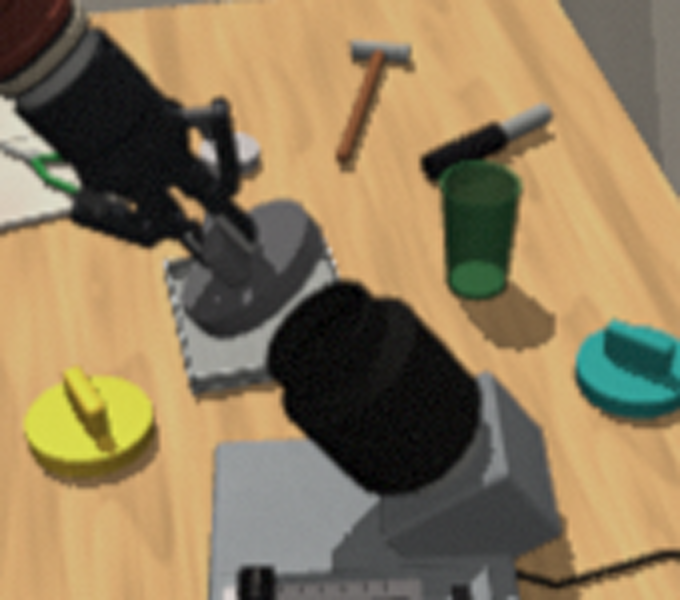

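The lid is off and held (weight ≈1.9 N). I'll carry it over, level it, and check it above the tray.

```bash
python3 - <<'E'
from h import *
np.set_printoptions(precision=4,suppress=True)
line_to((.43,.08,.35),rate=.12)
move_pose((.47,.20,.32),down(YT))
move_pose((.4945,.301,.12),down(YT)); pause(.2)
print(get_contact_force(),get_ft_torque(),get_finger_gap()*85,get_time_s())
a=get_image("side")[80:230,130:300,::-1]; cv2.imwrite("pics/s6.png",cv2.resize(a,None,fx=4,fy=4,interpolation=2)[:600])
a=get_image("top")[165:290,90:215,::-1]; cv2.imwrite("pics/t6.png",cv2.resize(a,None,fx=4,fy=4,interpolation=2))
E
```

```text
[-0.313  -1.0504 -1.1777] [-0.0001  0.0191 -0.0118] 16.940622116946773 19.0583
```

View pics/s6.png

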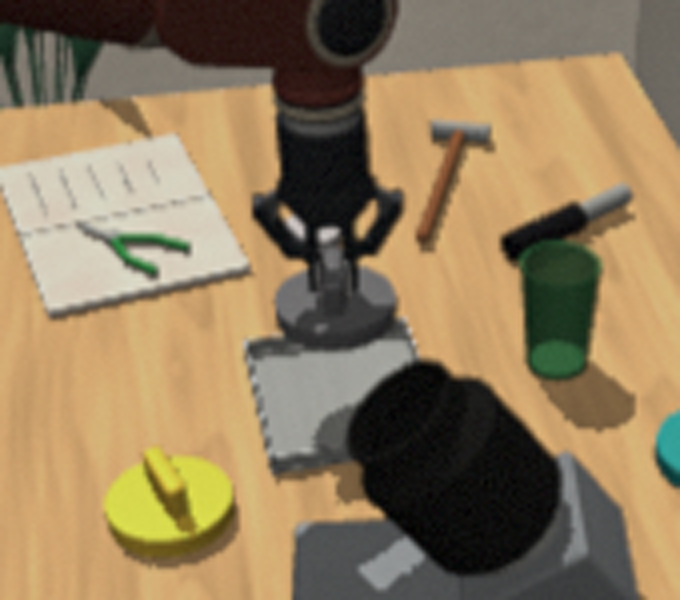

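View pics/t6.png

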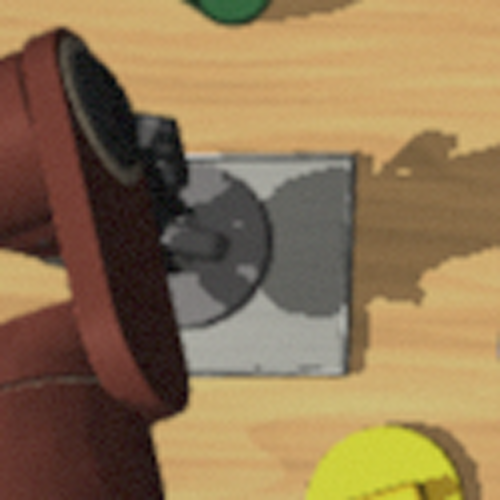

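The lid hangs level over the tray with the grip bar up. I'll lower it slowly with a guard.

```bash
python3 - <<'E'
from h import *
np.set_printoptions(precision=4,suppress=True)
line_to((.4945,.301,.046),rate=.1); pause(.2); print(get_contact_force())
print(line_to((.4945,.301,.027),rate=.015,guard=4),get_ee_pos(),get_contact_force(),get_time_s())
a=get_image("side")[80:230,130:300,::-1]; cv2.imwrite("pics/s7.png",cv2.resize(a,None,fx=4,fy=4,interpolation=2)[:600])
E
```

```text
[-0.4171 -0.3135 -1.5318]
False [0.4946 0.3011 0.0272] [-0.515   0.5037 -1.7011] 21.6667
```

View pics/s7.png

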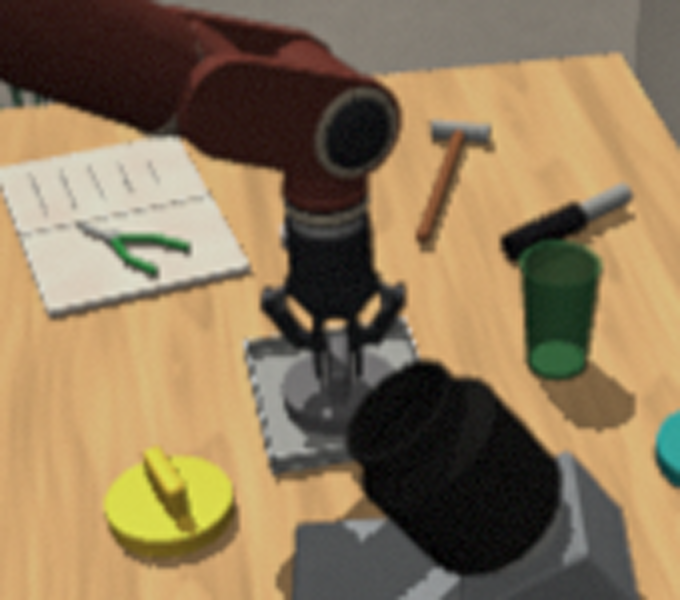

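There's no contact yet (still −1.7 N, which is the lid's weight), so I'll keep lowering.

```bash
python3 - <<'E'
from h import *
np.set_printoptions(precision=4,suppress=True)
for z in np.arange(.026,.0175,-.001):
    h=line_to((.4945,.301,z),rate=.015,guard=4); f=get_contact_force(); print(z,h,get_ee_pos()[2],f)
    if h or f[2]>1.5: break
print(get_time_s(),get_ft_torque())
E
```

```text
0.026 False 0.026351167114693864 [-0.2209 -0.4834 -0.2313]
0.024999999999999998 False 0.02634720172097823 [-3.9513 -1.8277  5.6766]
22.2167 [-0.1917  0.4328  0.014 ]
```

Contact came at TCP z ≈ 0.026 with about 6 N. I'll release gently and retreat.

```bash
python3 - <<'E'
from h import *
np.set_printoptions(precision=4,suppress=True)
line_to((.4945,.301,.0265),rate=.015); print(get_contact_force())
grip(.35,20); pause(.3); print(get_contact_force(),get_finger_gap())
grip(.6); line_to((.4945,.301,.09),rate=.06); line_to((.4945,.301,.2),rate=.2)
move_pose((.37,.25,.40),down(np.radians(82))); pause(.3)
import pickle
c=calibration("wrist"); im=get_image("wrist"); pickle.dump((c,im),open("f.pkl","wb"))
cv2.imwrite("pics/w8.png",im[:,:,::-1])
a=get_image("side")[80:280,130:300,::-1]; cv2.imwrite("pics/s8.png",cv2.resize(a,None,fx=3,fy=3,interpolation=2))
cv2.imwrite("pics/t8.png",get_image("top")[:,:,::-1]); print(get_time_s())
E
```

```text
[-0.9641  0.0069  0.1496]
[0.0975 0.2301 0.9826] 0.351347291857404
27.15
```

View pics/w8.png

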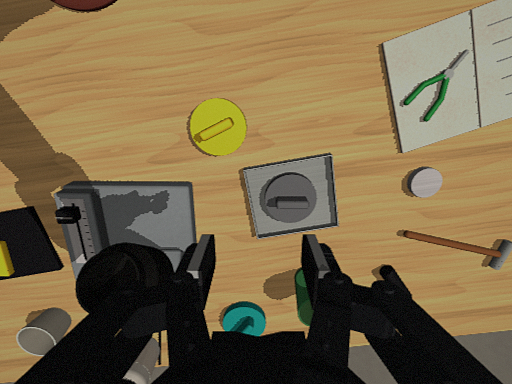

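View pics/s8.png

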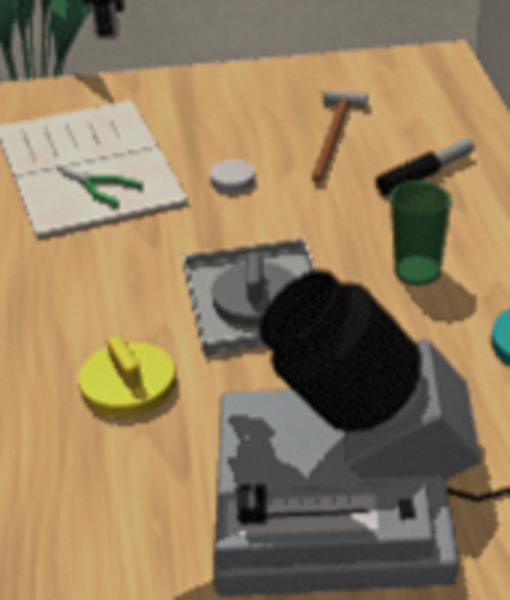

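View pics/t8.png

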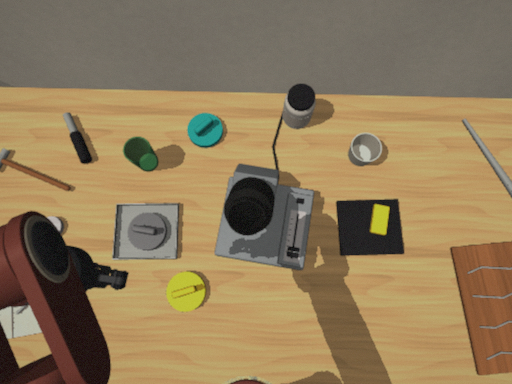

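The lid lies centred in the tray, bar up (top px ~147,231; wrist px ~289,197). Nothing else has visibly moved and the slider is at the stop end. A quick numeric check of position and flatness follows before hand-in.

```bash
python3 - <<'E'
from h import *
import pickle
np.set_printoptions(precision=4,suppress=True)
c,im=pickle.load(open("f.pkl","rb")); t=calibration("top"); tim=cv2.imread("pics/t8.png")[:,:,::-1]
for n,cc,i,(x,y,w,h) in [("w",c,im,(235,150,110,95)),("t",t,tim,(105,195,80,70))]:
    k=5; o=cv2.resize(np.ascontiguousarray(i[y:y+h,x:x+w,::-1]),None,fx=k,fy=k,interpolation=2)
    f=lambda X:((proj(cc,X)-[x,y]+.5)*k).astype(int)
    C=np.array([.4945,.301,.003])
    P=np.array([f(C+[.054*np.cos(a),.054*np.sin(a),.021]) for a in np.linspace(0,6.28,60)]); cv2.polylines(o,[P],True,(0,255,0),1)
    P=np.array([f(C+[0,0,.054]+a*.009*xt+b*.032*yt) for a,b in [(1,1),(1,-1),(-1,-1),(-1,1)]]); cv2.polylines(o,[P],True,(0,0,255),1)
    cv2.imwrite(f"pics/v{n}.png",o)
a=cv2.imread("pics/vw.png");b=cv2.imread("pics/vt.png")
b=cv2.resize(b,(int(b.shape[1]*.62),int(b.shape[0]*.62))); s=cv2.resize(a,(450,390)); o=np.zeros((390,450+b.shape[1],3),np.uint8); o[:,:450]=s; o[:b.shape[0],450:]=b
cv2.imwrite("pics/v.png",o)
E
```

```text
(no output)
```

View pics/v.png

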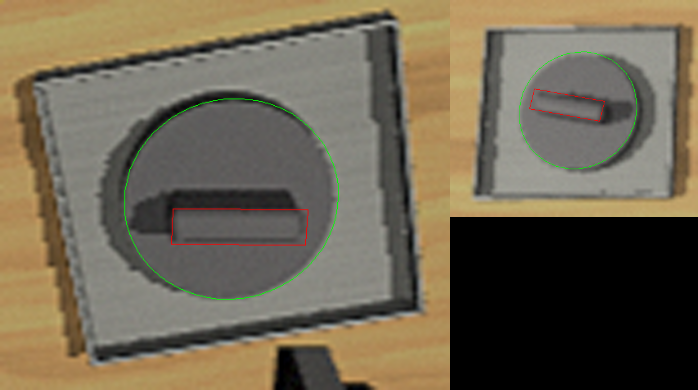

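The flat-lid prediction fits both views: the lid is level, on the tray floor and centred. Handing in.

```bash
python3 - <<'E'
from cell import *
print(get_contact_force(),get_time_s()); close_job()
E
```

```text
[ 0.84080379 -0.67221564 -0.05721185] 27.15
the job is handed in; nothing more can be done
```

I slid the speed slider 74 mm back to its stop, then lifted the lid off the barrel along its axis. I levelled it and set it down in the steel drip tray. The job was handed in at about 27 s of the 50 s allowed.

**Slider:** the guard tripped at the stop, and the later top and side pictures show the grip at the robot end of the track.

**Lid:** an outline of a level lid on the tray floor, at the tray's centre, matches both the wrist and top pictures. The grip bar is up.

**Other things:** the beaker, pot and wax look unmoved by eye. I did not measure them.

**Disagreements:**
- The lid touched the tray floor about 5 mm lower than my grasp estimate predicted, so it sat a few mm lower in the grip. I lowered it further until contact, which peaked at about 6 N.
- Locating the tumbler from its base corner gave a result about 4 mm off sideways from the slot and lid measurements. I used the slot and lid.

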